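Seat a keyed gear on its gearbox shaft

ROBOT

A 6-joint arm with a two-finger parallel gripper is mounted at the origin on the work surface. World frame = base frame: x ahead of the robot, y to its left, z up, the work surface at z = 0. Lengths are in m, angles in rad, forces in N, time in s.
With the tool pointing down it reaches from about 0.35 to 0.975 m from the base axis. Payload 4.9 kg.
Tool frame: the origin (TCP) lies midway between the tips of the shut fingers; the grasp point (between the pads) lies 19 mm behind it (manip.pinch_z is the distance from the TCP to the grasp point, in m); z points along the fingers, y is the direction in which the jaws open and shut (so a half turn about z gives the same grasp; the last joint's range is limited). The gripper opens to 85 mm and grips with 20 to 120 N. Pads are 22 mm wide; open, the fingers measure 114 mm over their backs; the gripper's body (76 mm by 85 mm) begins 54 mm behind the grasp point. The pads swing forward as they close: fully open they stand 13 mm farther back than shut.
Start: joints at [-1.231, 0.053, 1.613, -0, 1.476, -0.119], TCP at [0.277, -0.56, 0.231] pointing down, gripper open.
Joint ranges: [-3.01, 3.01], [-1.01, 2.22], [0.06, 2.58], [-1.02, 4.17], [0.09, 2.62], [-3.14, 3.14]. Speed limits (rad/s): [2.57, 2.57, 3.14, 3.14, 3.14, 3.14].

INTERFACE

Orientations are given as a unit quaternion [w, x, y, z].
In Python, from plant import manip gives the robot as it stands.
- The arm moves only by the tool drive_tool, never from a script. Its argument "commands" is text: rows parted by semicolons, each of 5 numbers parted by spaces: the finger opening in mm, from 0 to 85.4, then the shift along the tool's x, y, z in units of 30 mm (1.0 is 30 mm), then the turn about the tool's z in degrees. A call has exactly 8 rows; each row shifts and turns the commanded pose from where the row before left it, along the tool's axes as they then stand; what a row does not reach is not made up. A row lasts 1/8 s, in which the tool goes at most 62.5 mm and 10.7 degrees, less where a joint would pass 70% of its speed; a pose out of reach is approached as far as the arm can. A call is refused whole if a number of a shift passes 1 or a number of a turn 10.7, either way. A call with a gripper value outside its range is refused whole. The fingers move at their own pace and stop on an object; the grip force is fixed at half the most. Time passes only in rows, so rows that do not move let the fingers close, or fill a call up. It gives the time, the measured TCP pose, the force and the opening at its end, in the units of the state.
- manip.state(): the state, without advancing time (a new reading comes with each control period).
- manip.grab_frame(name): name is "side" or "top" or "wrist"; returns the picture (400x640x3 uint8, red, green, blue); there is no depth.
- manip.camera_params(name): a dict with "fx", "fy", "cx", "cy" (pixels), "distortion" ([k1, k2, p1, p2, k3] as OpenCV has them; the pictures are not rectified), "xyz" and "orientation" of the camera in the world. Camera axes: x right, y down, z forward; pixel columns grow to the right and rows downward; lengths in m; the calibration is good to about 2 mm. A picture is of the moment at which its call begins: read the wrist's pose just before it. camera_params takes no time and is no camera call; for the wrist camera it gives the pose at the moment of the call.
- manip.job_done(): hands the job in, once; it reports no verdict.
The state is a dict: "time": time; "joint_pos": joint angles; "joint_vel": joint speeds; "joint_efforts": joint torques, N m; "tool_pos": TCP position; "tool_rot": TCP orientation; "contact_force": force on the tool from outside, world axes, zero at the start; "ft_torque": the same for the moment, N m; "gripper_width": opening from 0.0 (shut) to 1.0 (fully open).
Only numpy, scipy, OpenCV 4.12 (cv2) and the standard library are available. Lean on these libraries where they do the work, as an engineer would, in place of code of your own. Each camera call takes 0.05 s, during which the arm holds its last target. There are 200 camera calls.

TASK

Pick up the loose gear with the yellow mark, slip it over the upright keyed shaft in the blue stand, and turn it until its keyway finds the brass key and it goes down fully home, flat on the shaft's shoulder. Work by feel with light pressure and never load the stand with more than 60 N: no forcing or hammering. Let go of it at the end, and leave the other parts where they lie.

Things in the scene. Friction and masses are not known exactly. Their poses are not given: they have to be found in the camera images.
- gear_center (a point): Loose steel gear lying flat, yellow mark: its centre, 25 mm above its underside. 50 mm tall: toothed rim 96 mm across, 8 mm thick, at the bottom; a step 63 mm across up to 12 mm; then a round hub 54 mm across to the top (grip here). Through bore 26 mm across with one through keyway, 7.5 mm wide, 19 mm deep from the axis, on the gear's own -x side, at the yellow mark. z up. 0.65 to 0.9 kg.
- seat (a point): Fixed blue stand, plate 130 x 120 x 14 mm, holding the upright shaft: point on the shaft's axis at the top of its shoulder (44 mm across), 45 mm above the table, where the gear's underside must finally sit. Axes are the stand's, z up, -x roughly towards the robot. All contact on stand and shaft together (push, side load and wedging) must never exceed 60 N; 5 to 10 N of push is ample.
- key_top (a point): Point on the shaft's axis, 22 mm above the shoulder, level with the flat top of the brass key. The key is 6 mm wide, runs from the shoulder to here and reaches 17 mm from the axis. It points anywhere within 0.85 rad either side of the stand's -x; this angle is not in the measured poses (axes here are the stand's). A gear not lined up stops on the key, 22 mm short of home. The shaft is clamped.
- shaft_top (a point): Top of the steel shaft, on its axis, 48 mm above the shoulder. The shaft is 24 mm across (1 mm clear of the bore all round) and plain above the key; the top 6 mm taper to 17 mm across.
- carrier: Bystander, to be left alone: planet carrier, a stepped steel gear stack without a bore, 94 mm across at its toothed foot, 52 mm tall; origin at the centre of its underside.
- pinion: Bystander, to be left alone: small splined steel pinion standing upright, 35 mm across, 40 mm tall; origin at the centre of its underside.
- bearing: Bystander, to be left alone: steel bearing ring lying flat, 52 mm across, 15 mm tall; origin at the centre of its underside.
- bushing: Bystander, to be left alone: brass bushing standing on its collar, 28 mm across, 34 mm tall; origin at the centre of its underside.
- torch: Bystander, to be left alone: black pocket torch lying down, 135 mm long, 19 mm thick; origin at the centre of its underside.
- screwdriver: Bystander, to be left alone: screwdriver lying down; origin at the centre of its underside.
- wrench: Bystander, to be left alone: open-end wrench lying down; origin at the centre of its underside.
There are look-alikes about, which are no part of the job. Leave any green look-alike of the part that bears gear_center alone.

How it is judged:
On the way:
1. the gear is on the shaft, its bore around the shaft's plain top part and its underside still 8 to 44 mm above the shoulder, for at least 0.2 s (horizontal distance between gear_center and seat below 0.005 m and z of gear_center in the frame of seat between 0.033 and 0.069 m and angle between gear_center's own z axis and vertical below 0.15 rad), for 0.2 s.
At the end, for the whole second after the job is handed in: The gear sits on the shaft, keyway over the key, its underside within 2.5 mm of the shoulder, within 4 mm of the shaft's axis and level within 0.06 rad, released and at rest (horizontal distance between gear_center and seat below 0.004 m and z of gear_center in the frame of seat between 0.022 and 0.0275 m and angle between gear_center's own z axis and vertical below 0.06 rad and contact force between gear and the fingers below 0.1 N and linear speed of gear below 0.02 m/s); the robot touches nothing.
It fails at once if more than 60 N acts on the stand or its shaft (contact force between stand and anything else above 60 N).
It fails at once if another part on the bench is moved by more than 25 mm (distance of any of carrier, pinion, bearing, bushing, torch, screwdriver, wrench from where it was at the start of the episode above 0.025 m).
It also fails if it takes over 67 s, if anything falls off the work surface, if the arm or the gripper's body presses on something with over 40 N, if the wrist force passes 120 N, or if a joint passes its speed limit or range.

## Working session

There is one attempt and no reset: what is moved stays moved. The work goes in short steps, Python scripts to look and compute and a tool call to move; the robot and the scene stay as the last step left them, time stands still between calls to the robot, and variables do not carry over. Pictures are saved under pics/ and viewed, about 8 in all and at most 12, crops included, and the job is handed in when it is done.

Besides the shell and the picture viewer there is one more tool, called after ">>>" in YAML: its name, and indented under it one key for each argument. drive_tool: Moves the arm, as the interface text tells. Its arguments: {"type":"object","properties":{"commands":{"type":"string"}},"required":["commands"]}

```bash
mkdir -p pics; ls; cat > h.py <<'E'
import numpy as np, cv2
from scipy.spatial.transform import Rotation as R
from plant import manip
def snap(n,f):
    p=manip.camera_params(n); im=manip.grab_frame(n); cv2.imwrite('pics/'+f,im[:,:,::-1]); return p,im
def KD(p): return np.array([[p['fx'],0,p['cx']],[0,p['fy'],p['cy']],[0,0,1.]]),np.array(p['distortion'],float)
def rot(q): return R.from_quat([q[1],q[2],q[3],q[0]]).as_matrix()
def back(p,uv,z):
    K,D=KD(p); u=cv2.undistortPoints(np.array(uv,float).reshape(-1,1,2),K,D)[:,0]
    d=np.c_[u,np.ones(len(u))]@rot(p['orientation']).T; o=np.array(p['xyz'])
    return o+d*((z-o[2])/d[:,2])[:,None]
def proj(p,X):
    K,D=KD(p); Rm=rot(p['orientation']).T; t=-Rm@np.array(p['xyz'])
    return cv2.projectPoints(np.array(X,float).reshape(-1,3),cv2.Rodrigues(Rm)[0],t,K,D)[0][:,0]
E
python3 - <<'E'
from h import *
import json
for n in('top','side'):
    p,im=snap(n,n+'1.png'); print(n,p)
s=manip.state(); print(s)
E
```

```text
pics
top {'fx': 403.0176505632255, 'fy': 403.0176505632255, 'cx': 314.05750134293606, 'cy': 198.8483898087974, 'distortion': array([0.00972389, 0.        , 0.        , 0.        , 0.        ]), 'xyz': array([0.45892484, 0.03937223, 0.95775069]), 'orientation': array([ 0.03738423, -0.70159938,  0.71023657, -0.04387192])}
side {'fx': 390.58853632382045, 'fy': 390.58853632382045, 'cx': 322.3399551964661, 'cy': 203.60338082463232, 'distortion': array([0.0088254, 0.       , 0.       , 0.       , 0.       ]), 'xyz': array([0.35892775, 0.73285066, 0.54647673]), 'orientation': array([ 0.07169503, -0.10624478,  0.87151346, -0.47332458])}
{'time': 0.1, 'joint_pos': array([-1.23102524e+00,  5.33207510e-02,  1.61413297e+00, -4.85606923e-05,
        1.47601979e+00, -1.19011175e-01]), 'joint_vel': array([-0.00149968, -0.00125648, -0.00284753,  0.00070183,  0.00031551,
       -0.00192247]), 'joint_efforts': array([ 2.13978064e-04, -3.94903314e+01, -3.71364391e+01, -5.87067393e-05,
        3.89826688e-03, -8.21132687e-06]), 'tool_pos': array([ 0.27657916, -0.55984697,  0.23018159]), 'tool_rot': array([-9.32041385e-04,  9.73804064e-01,  2.27386807e-01, -1.27615743e-04]), 'contact_force': array([0.11901372, 0.5135533 , 0.26521883]), 'ft_torque': array([ 0.04282071, -0.06052483,  0.02423505]), 'gripper_width': 0.9977599575346792}
```

View pics/top1.png

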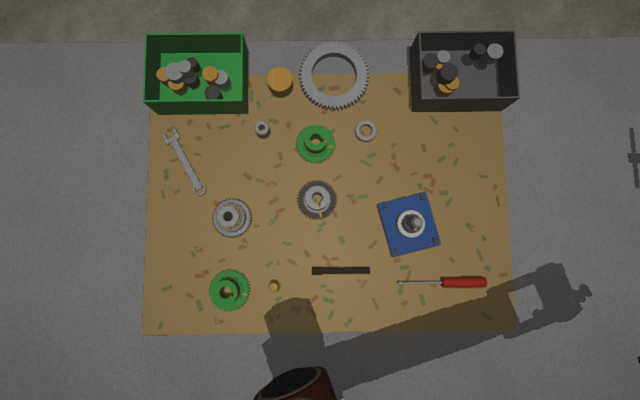

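View pics/side1.png

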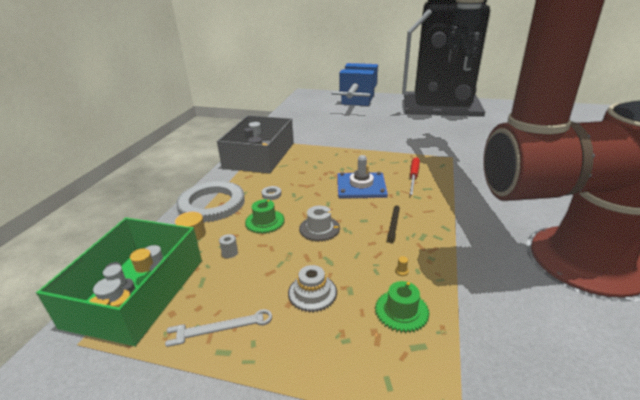

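The top view shows the gear with its yellow mark near (317,199), the carrier at (232,217) and the blue stand at (408,224) with its shaft at about (413,223). I'll enlarge the gear and the stand next.

```bash
python3 - <<'E'
from h import *
im=cv2.imread('pics/top1.png')
a=cv2.resize(im[174:226,290:342],(400,400),interpolation=cv2.INTER_CUBIC)
b=cv2.resize(im[188:260,372:444],(400,400),interpolation=cv2.INTER_CUBIC)
cv2.imwrite('pics/crop1.png',np.hstack([a,b]))
p=manip.camera_params('top')
print(back(p,[(317,199)],.03),back(p,[(413,223)],.09),back(p,[(408,224)],.014))
hsv=cv2.cvtColor(im,cv2.COLOR_BGR2HSV)
m=cv2.inRange(hsv,(105,120,40),(130,255,255)); m[:,:340]=0
c=max(cv2.findContours(m,0,2)[0],key=cv2.contourArea);r=cv2.minAreaRect(c);print(r)
q=back(p,cv2.boxPoints(r),.014);print(q.round(4),q.mean(0))
E
```

```text
[[0.56558257 0.02334775 0.03      ]] [[ 0.50417756 -0.18186652  0.09      ]] [[ 0.50593941 -0.18941696  0.014     ]]
((408.6002502441406, 223.86105346679688), (54.65288162231445, 49.40706253051758), 74.47589111328125)
[[ 0.5535 -0.1193  0.014 ]
 [ 0.5837 -0.233   0.014 ]
 [ 0.4595 -0.2616  0.014 ]
 [ 0.4303 -0.1495  0.014 ]] [ 0.50674912 -0.19083063  0.014     ]
```

View pics/crop1.png

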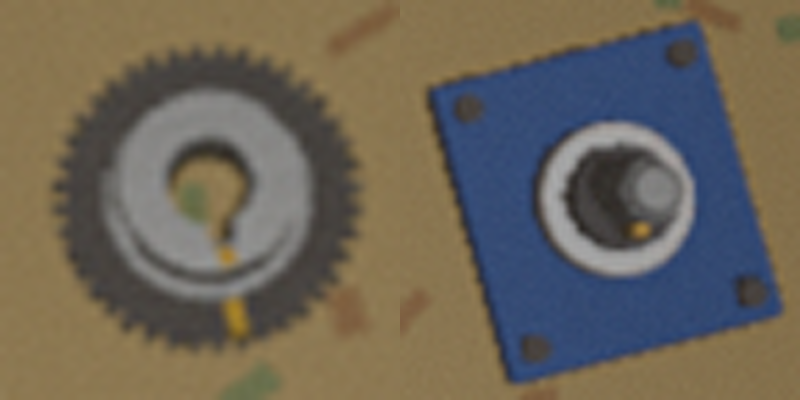

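```bash
python3 - <<'E'
from h import *
p=manip.camera_params('top')
f=lambda x,y,z:back(p,[(x,y)],z)[0]
hub=f(290+213/7.692,174+177/7.692,.05);rim=f(290+207/7.692,174+200/7.692,.008)
mk=f(290+237/7.692,174+318/7.692,.008);mh=f(290+228/7.692,174+257/7.692,.05)
print(hub,rim,mk-rim,np.degrees(np.arctan2(*(mk-rim)[1::-1])),mh-hub,np.degrees(np.arctan2(*(mh-hub)[1::-1])))
top=f(372+255*.18,188+187*.18,.093);sh=f(372+215*.18,188+198*.18,.045);k=f(372+241*.18,188+229*.18,.067)
print(top,sh,k-top,k-sh)
s=manip.state();Rt=rot(s['tool_rot']);print(Rt.round(3))
w=manip.camera_params('wrist');print(w)
print('cam in tool',Rt.T@(w['xyz']-s['tool_pos']),(Rt.T@rot(w['orientation'])).round(3))
E
```

```text
[0.56780715 0.02206356 0.05      ] [0.56572459 0.02321107 0.008     ] [-0.03656069 -0.00871688  0.        ] -166.58977317379038 [-0.02374577 -0.00408554  0.        ] -170.2376589380816
[ 0.50677281 -0.19176061  0.093     ] [ 0.50513694 -0.18806076  0.045     ] [-0.01518815 -0.00066513 -0.026     ] [-0.01355228 -0.00436498  0.022     ]
[[ 0.897  0.443 -0.001]
 [ 0.443 -0.897  0.002]
 [ 0.    -0.002 -1.   ]]
{'fx': 316.4163036290545, 'fy': 316.4163036290545, 'cx': 315.5544036144782, 'cy': 202.05601719761916, 'distortion': array([0.01405952, 0.        , 0.        , 0.        , 0.        ]), 'xyz': array([ 0.33995738, -0.52925835,  0.37245891]), 'orientation': array([ 0.11812249,  0.84120552, -0.52229649, -0.0750115 ])}
cam in tool [ 0.07039574  0.00037575 -0.14226593] [[ 0.    -0.961 -0.277]
 [ 1.     0.001 -0.001]
 [ 0.001 -0.277  0.961]]
```

Gear centre is about (0.567, 0.0225) with its keyway at about -168°. The shaft is at about (0.506, -0.190) with the key near -172°. I'll move to view the stand with the wrist camera on the way.

>>> drive_tool:
  commands: "85 1 -1 0 0;85 1 -1 0 0;85 1 -1 0 0;85 1 -1 0 0;85 1 -1 0 0;85 1 -1 0 0;85 1 -1 0 0;85 1 -1 0 0"

```text
time: 1.1
tool_pos: [0.3857, -0.2374, 0.2308]
tool_rot: [-0.0, 0.974, 0.227, -0.0]
contact_force: [0.2, -0.9, 1.3]
gripper_width: 0.995
```

>>> drive_tool:
  commands: "85 0.6 -0.6 0 0;85 0.6 -0.6 0 0;85 0 0 0 8.8;85 0 0 0 8.8;85 0 0 0 8.7;85 0 0 0 0;85 0 0 0 0;85 0 0 0 0"

```text
time: 2.1
tool_pos: [0.4019, -0.1907, 0.2312]
tool_rot: [-0.0, 1.0, 0.0, -0.0]
contact_force: [0.7, -0.4, -0.0]
gripper_width: 0.994
```

```bash
python3 - <<'E'
from h import *
s=manip.state();print(s['time'],s['tool_pos'],s['joint_pos'],s['contact_force'],rot(s['tool_rot']).round(3))
p,im=snap('wrist','w1.png'); np.save('w1.npy',p,allow_pickle=True)
print(p['xyz'],proj(p,[[.506,-.19,.093],[.506,-.19,.045]]))
E
```

```text
2.1 [ 0.4019455  -0.19065736  0.23119076] [-6.10485789e-01 -4.02301516e-01  2.01252572e+00  9.52467979e-06
  1.53159405e+00  9.59494447e-01] [ 0.66725394 -0.35538048 -0.03286322] [[ 1.     0.001 -0.   ]
 [ 0.001 -1.     0.   ]
 [-0.    -0.    -1.   ]]
[ 0.47250431 -0.1909157   0.37345489] [[314.75490205  67.79443839]
 [314.91455125  74.22766937]]
```

View pics/w1.png

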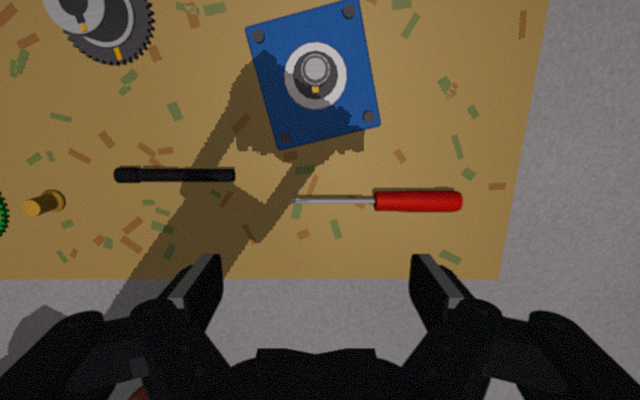

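The wrist view shows the shaft top at (315,68), the shoulder ring at (315,75), the brass key at (315,90) and the gear's mark at (118,53). I'll measure these numerically.

```bash
python3 - <<'E'
from h import *
p=np.load('w1.npy',allow_pickle=True).item(); im=cv2.imread('pics/w1.png')
hsv=cv2.cvtColor(im,cv2.COLOR_BGR2HSV)
m=cv2.inRange(hsv,(15,130,110),(32,255,255)); m2=np.zeros_like(m); m2[82:98,303:327]=m[82:98,303:327]
ys,xs=np.nonzero(m2);k=back(p,[(xs.mean(),ys.mean())],.067)[0];print('key',len(xs),xs.mean(),ys.mean(),k)
# ring: bright low-sat
r=((hsv[:,:,1]<60)&(hsv[:,:,2]>110)).astype(np.uint8)*255; r2=np.zeros_like(r);r2[35:115,275:355]=r[35:115,275:355]
c=max(cv2.findContours(r2,0,2)[0],key=cv2.contourArea);e=cv2.fitEllipse(cv2.convexHull(c));print(e)
sh=back(p,[e[0]],.045)[0];print('shoulder',sh,np.degrees(np.arctan2(*(k-sh)[1::-1])),np.linalg.norm((k-sh)[:2]))
g=cv2.cvtColor(im,cv2.COLOR_BGR2GRAY)
cv2.imwrite('pics/w1c.png',cv2.resize(np.hstack([im[30:120,270:360],im[0:90,50:140]]),None,fx=4.4,fy=4.4,interpolation=cv2.INTER_CUBIC))
E
```

```text
key 46 314.9347826086956 88.93478260869566 [ 0.49130163 -0.19008722  0.067     ]
((315.5387878417969, 74.55418395996094), (62.1573486328125, 66.07595825195312), 167.41969299316406)
shoulder [ 0.50570799 -0.19060309  0.045     ] 177.9492066076918 0.014415598372236266
```

View pics/w1c.png

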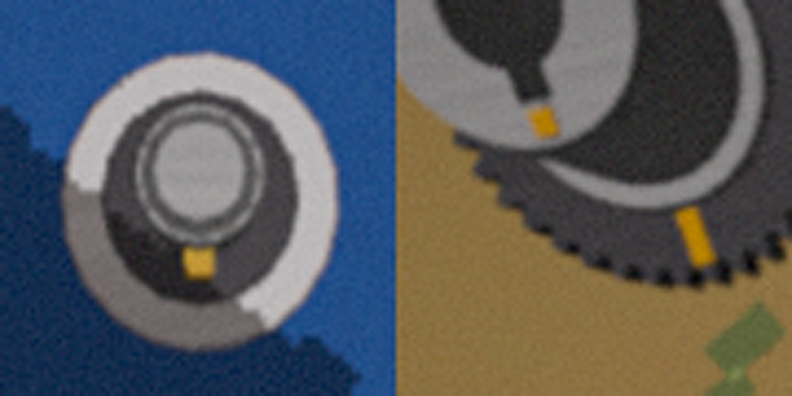

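>>> drive_tool:
  commands: "85 0.3 -1 0 0;85 0.3 -1 0 0;85 0.3 -1 0 0;85 0.3 -1 0 0;85 0.3 -1 0 0;85 0.3 -1 0 0;85 0.3 -1 0 0;85 0 -0.1 0 0"

```text
time: 3.15
tool_pos: [0.4652, 0.0236, 0.2313]
tool_rot: [-0.0, 1.0, 0.002, -0.0]
contact_force: [-0.1, -0.6, -0.0]
gripper_width: 0.995
```

```bash
python3 - <<'E'
from h import *
p=np.load('w1.npy',allow_pickle=True).item();print('shafttop',back(p,[(315.45,69.1)],.093))
s=manip.state();print(s['time'],s['tool_pos'],s['joint_pos'][5])
p,im=snap('wrist','w2.png'); np.save('w2.npy',p,allow_pickle=True)
c=proj(p,[[.567,.0225,.03]])[0];print(c)
x,y=(c-50).astype(int);y=max(y,0);print(x,y)
cv2.imwrite('pics/w2c.png',cv2.resize(im[y:y+110,x-5:x+105,::-1],None,fx=5,fy=5,interpolation=cv2.INTER_CUBIC))
E
```

```text
shafttop [[ 0.5050116  -0.19057104  0.093     ]]
3.15 [0.46521492 0.02359688 0.23126812] 1.458384747869516
[316.88238895  78.24462174]
266 28
```

View pics/w2c.png

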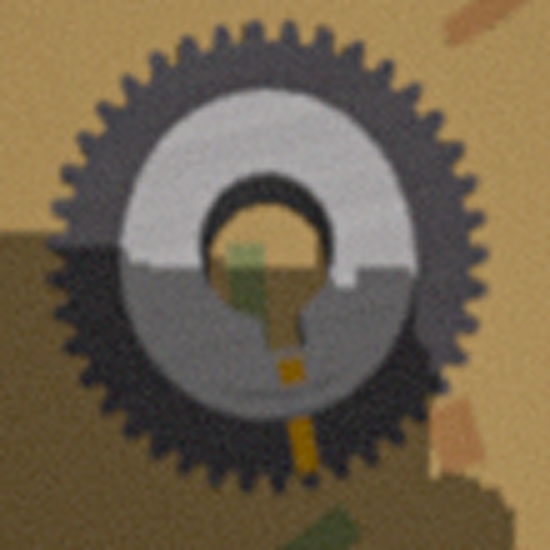

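```bash
python3 - <<'E'
from h import *
p=np.load('w2.npy',allow_pickle=True).item()
f=lambda x,y,z:back(p,[(261+x/5,28+y/5)],z)[0]
a=f(268,239,.05);b=f(268,256,.008);m=f(292,371,.05);n=f(303,445,.008)
print(a,b,*[np.degrees(np.arctan2(*(v)[1::-1])) for v in(m-a,n-b)],np.linalg.norm(m-a))
E
```

```text
[0.56734371 0.02474098 0.05      ] [0.56803054 0.02489511 0.008     ] -168.7887768171302 -168.62389397174934 0.02435847474079899
```

>>> drive_tool:
  commands: "85 0.85 -0.01 0.7 0;85 0.85 -0.01 0.8 0;85 0.85 -0.01 0.8 0;85 0.85 -0.01 0.8 0;85 0 0 1 0;85 0 0 1 0;85 0 0 1 0;85 0 0 0.6 0"

```text
time: 4.2
tool_pos: [0.566, 0.0225, 0.0286]
tool_rot: [0.0, 1.0, -0.001, -0.001]
contact_force: [-0.6, -0.0, 0.0]
gripper_width: 0.999
```

>>> drive_tool:
  commands: "85 0 0 0.5 0;85 0 0 0 0;50 0 0 0 0;45 0 0 0 0;45 0 0 0 0;45 0 0 0 0;45 0 0 0 0;45 0 0 0 0"

```text
time: 5.2
tool_pos: [0.5685, 0.0243, 0.0174]
tool_rot: [-0.001, 1.0, -0.0, 0.002]
contact_force: [-1.1, 3.6, 6.3]
gripper_width: 0.615
```

>>> drive_tool:
  commands: "40 0 0 -0.3 0;40 0 0 -0.7 0;40 0 0 -1 0;40 0 0 -1 0;40 0 0 -1 0;40 0 0 -0.7 0;40 0 0 0 0;40 0 0 0 0"

```text
time: 6.2
tool_pos: [0.5658, 0.0235, 0.1543]
tool_rot: [-0.0, 1.0, -0.0, -0.002]
contact_force: [-0.4, -0.4, -8.4]
gripper_width: 0.618
```

```bash
python3 - <<'E'
from h import *
s=manip.state();print(s['time'],s['tool_pos'],s['contact_force'],s['ft_torque'],s['gripper_width'],s['joint_pos'][5])
p,im=snap('wrist','w3.png'); np.save('w3.npy',p,allow_pickle=True)
E
```

```text
6.2 [0.56583742 0.02352244 0.15434101] [-0.388959   -0.3706075  -8.38786782] [-0.01361811  0.07732081 -0.02671186] 0.6180328616995263 1.481328472520985
```

View pics/w3.png

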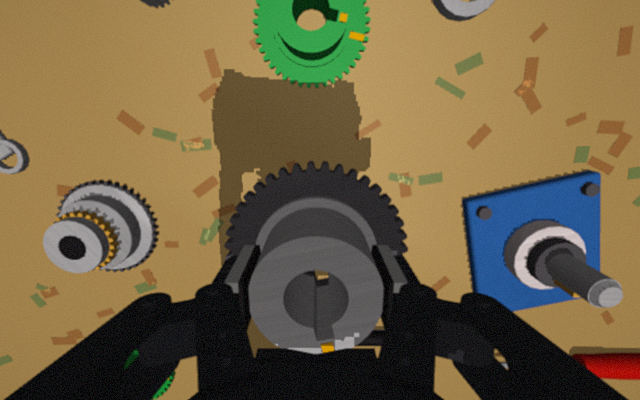

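The gear is held upright. The bore centre is at about (316,299), the mark at (327,348) and the stand is on the right. The load is 8.4 N.

```bash
python3 - <<'E'
from h import *
p=np.load('w3.npy',allow_pickle=True).item(); im=cv2.imread('pics/w3.png')
z=.1543-.0174+.05
a=back(p,[(316.5,299)],z)[0];m=back(p,[(327,348)],z)[0]
print(a,m-a,np.degrees(np.arctan2(*(m-a)[1::-1])),np.linalg.norm(m-a))
# predicted outlines for hypothesised centre = tcp + dx
s=manip.state();t=np.linspace(0,2*np.pi,60)
v=cv2.resize(im[220:370,230:410],None,fx=4,fy=4,interpolation=cv2.INTER_CUBIC)
v=cv2.convertScaleAbs(v,alpha=1.7)
for r,col in((.027,(0,0,255)),(.013,(0,255,0))):
    q=proj(p,np.c_[s['tool_pos'][0]-.001+r*np.cos(t),s['tool_pos'][1]+r*np.sin(t),z+0*t])
    cv2.polylines(v,[((q-[230,220])*4).astype(np.int32)],True,col,1)
cv2.imwrite('pics/w3c.png',v)
E
```

```text
[0.56485362 0.02289628 0.1869    ] [-0.02321046 -0.00438192  0.        ] -169.308920645096 0.02362046977533075
```

View pics/w3c.png

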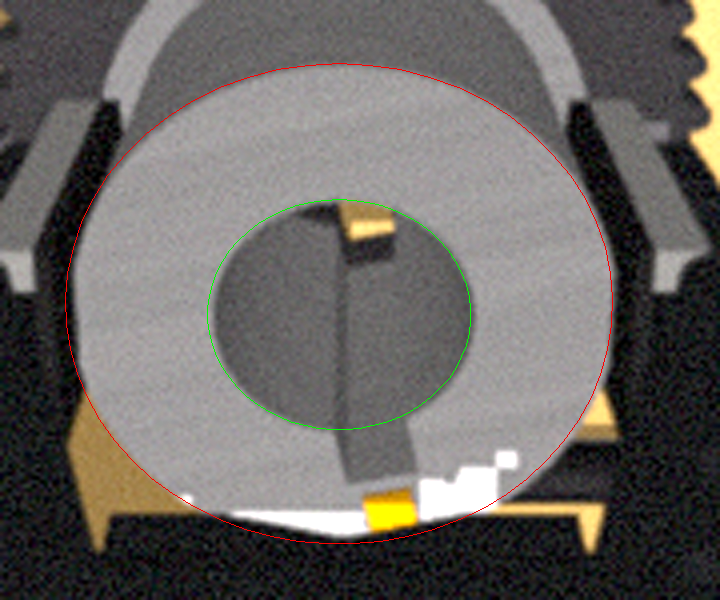

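>>> drive_tool:
  commands: "40 -0.3 0.8 0 0;40 -0.3 1 0 0;40 -0.3 1 0 0;40 -0.3 1 0 0;40 -0.3 1 0 0;40 -0.3 1 0 0;40 -0.2 0.8 0 0;40 0 0.5 0 0"

```text
time: 7.25
tool_pos: [0.5059, -0.1901, 0.1546]
tool_rot: [-0.001, 1.0, -0.001, -0.001]
contact_force: [0.1, -0.3, -7.5]
gripper_width: 0.621
```

>>> drive_tool:
  commands: "40 0 0 0 6.5;40 0 0 0 6.5;40 0 0 0 0;40 0 0 0 0;40 0 0 0 0;40 0 0 0 0;40 0 0 0 0;40 0 0 0 0"

```text
time: 8.25
tool_pos: [0.507, -0.1895, 0.1563]
tool_rot: [0.0, 0.994, -0.113, 0.0]
contact_force: [0.7, 0.7, -7.9]
gripper_width: 0.624
```

```bash
cat > st.py <<'E'
from h import *
s=manip.state();Rt=rot(s['tool_rot'])
print(s['time'],s['tool_pos'].round(4),s['contact_force'].round(1),s['ft_torque'].round(2),round(s['gripper_width'],3),'yaw',np.degrees(np.arctan2(Rt[1,0],Rt[0,0])).round(2),'tilt',Rt[:2,2].round(4))
d=Rt.T@(np.array([.5063,-.1903,s['tool_pos'][2]])-s['tool_pos']);print('to target units',(d/.03).round(3))
E
python3 st.py; python3 -c "
from h import *
p,im=snap('wrist','w4.png'); snap('side','s4.png')"
```

```text
8.25 [ 0.507  -0.1895  0.1563] [ 0.7  0.7 -7.9] [-0.    0.01  0.04] 0.624 yaw -13.01 tilt [ 0.0001 -0.    ]
to target units [-0.017  0.032 -0.   ]
```

View pics/w4.png

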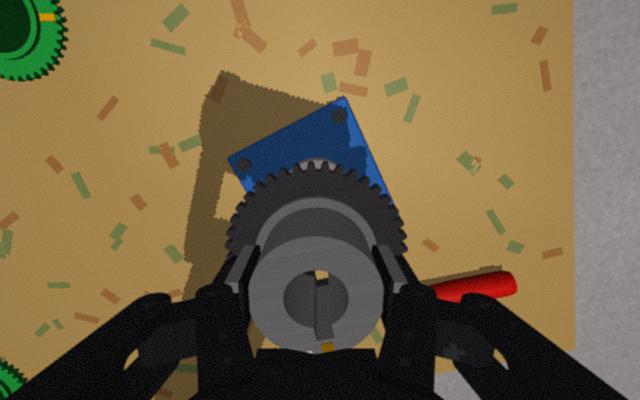

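>>> drive_tool:
  commands: "40 -0.015 0.03 0.4 0;40 0 0 0.5 0;40 0 0 0.4 0;40 0 0 0.1 0;40 0 0 0.1 0;40 0 0 0 0;40 0 0 0 0;40 0 0 0 0"

```text
time: 9.35
tool_pos: [0.5066, -0.1904, 0.1118]
tool_rot: [0.0, 0.994, -0.113, 0.0]
contact_force: [-0.7, -0.8, -7.9]
gripper_width: 0.621
```

```bash
python3 st.py; python3 -c "
from h import *
for _ in range(3): manip.grab_frame('side'); print(manip.state()['tool_pos'])
p,im=snap('side','s5.png')
cv2.imwrite('pics/s5c.png',cv2.resize(im[100:220,300:430,::-1],None,fx=5,fy=5,interpolation=cv2.INTER_CUBIC))"
```

```text
9.35 [ 0.5066 -0.1904  0.1118] [-0.7 -0.8 -7.9] [-0.01  0.05  0.01] 0.621 yaw -13.01 tilt [ 0.0008 -0.0004]
to target units [-0.012 -0.002 -0.   ]
[ 0.50657596 -0.19034247  0.11169381]
[ 0.50650764 -0.19035281  0.11160896]
[ 0.50647916 -0.19032912  0.11152462]
```

View pics/s5c.png

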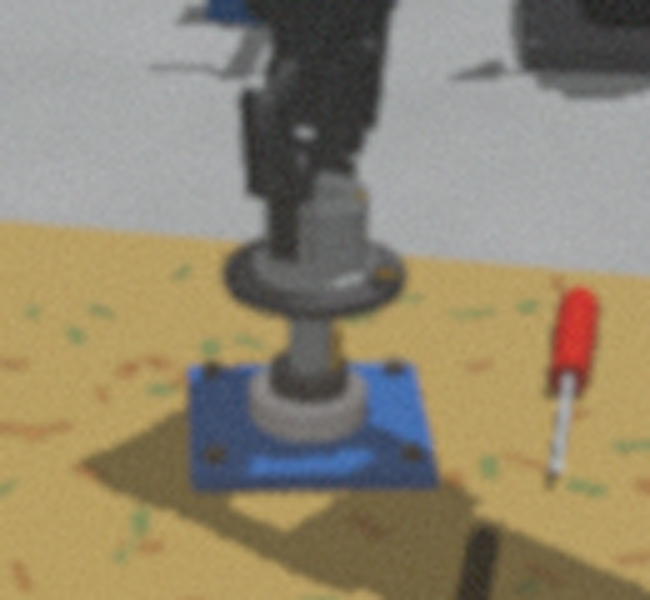

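The side view shows the gear level and centred just over the shaft top. I'll lower it slowly to just above the key.

>>> drive_tool:
  commands: "40 -0.01 0 0.1 0;40 0 0 0.1 0;40 0 0 0.1 0;40 0 0 0.1 0;40 0 0 0.1 0;40 0 0 0.1 0;40 0 0 0.1 0;40 0 0 0 0"

```text
time: 10.55
tool_pos: [0.5062, -0.1902, 0.09]
tool_rot: [-0.0, 0.994, -0.113, 0.0]
contact_force: [1.7, 0.2, -10.0]
gripper_width: 0.621
```

```bash
python3 st.py
```

```text
10.55 [ 0.5062 -0.1902  0.09  ] [  1.7   0.2 -10. ] [-0.14 -0.45  0.02] 0.621 yaw -13.01 tilt [ 0.0004 -0.    ]
to target units [0.005 0.003 0.   ]
```

>>> drive_tool:
  commands: "40 0.02 0 0 0;40 0 0 0.05 0;40 0 0 0.05 0;40 0 0 0.05 0;40 0 0 0.05 0;40 0 0 0.05 0;40 0 0 0 0;40 0 0 0 0"

```text
time: 11.55
tool_pos: [0.5067, -0.1904, 0.0829]
tool_rot: [0.0, 0.994, -0.113, 0.0]
contact_force: [0.3, 0.2, -7.4]
gripper_width: 0.621
```

```bash
python3 st.py
```

```text
11.55 [ 0.5067 -0.1904  0.0829] [ 0.3  0.2 -7.4] [ 0.02 -0.04 -0.02] 0.621 yaw -13.01 tilt [ 0.0001 -0.    ]
to target units [-0.014  0.001 -0.   ]
```

>>> drive_tool:
  commands: "40 0 0 0.03 0;40 0 0 0.03 0;40 0 0 0.03 0;40 0 0 0.03 0;40 0 0 0 0;40 0 0 0 0;40 0 0 0 0;40 0 0 0 0"

```text
time: 12.55
tool_pos: [0.5067, -0.1903, 0.0792]
tool_rot: [0.0, 0.994, -0.113, 0.0]
contact_force: [1.2, 0.8, -7.2]
gripper_width: 0.618
```

```bash
python3 st.py
```

```text
12.55 [ 0.5067 -0.1903  0.0792] [ 1.2  0.8 -7.2] [ 0.06 -0.02  0.03] 0.618 yaw -13.01 tilt [ 0. -0.]
to target units [-0.012  0.002 -0.   ]
```

It has engaged the key on the first try, with the underside about 5 mm below the key top and almost no load. I'll continue down.

>>> drive_tool:
  commands: "40 0 0 0.06 0;40 0 0 0.06 0;40 0 0 0.06 0;40 0 0 0.06 0;40 0 0 0.06 0;40 0 0 0.06 0;40 0 0 0.04 0;40 0 0 0 0"

```text
time: 13.55
tool_pos: [0.5066, -0.1903, 0.0671]
tool_rot: [-0.0, 0.994, -0.113, -0.0]
contact_force: [-0.1, -0.2, -8.3]
gripper_width: 0.614
```

```bash
python3 st.py
```

```text
13.55 [ 0.5066 -0.1903  0.0671] [-0.1 -0.2 -8.3] [ 0.04 -0.02 -0.  ] 0.614 yaw -13.01 tilt [-0.0003  0.0001]
to target units [-0.009  0.002  0.   ]
```

Underside is at about 0.0497, so roughly 4.5 mm remain.

>>> drive_tool:
  commands: "40 0 0 0.03 0;40 0 0 0.03 0;40 0 0 0.03 0;40 0 0 0.02 0;40 0 0 0.02 0;40 0 0 0 0;40 0 0 0 0;40 0 0 0 0"

```text
time: 14.55
tool_pos: [0.5067, -0.1903, 0.0634]
tool_rot: [0.0, 0.994, -0.113, 0.0]
contact_force: [-0.0, 0.9, -8.7]
gripper_width: 0.619
```

```bash
python3 st.py
```

```text
14.55 [ 0.5067 -0.1903  0.0634] [-0.   0.9 -8.7] [ 0.02  0.02 -0.03] 0.619 yaw -13.01 tilt [ 0.0001 -0.0001]
to target units [-0.013  0.002 -0.   ]
```

>>> drive_tool:
  commands: "40 0 0 0.02 0;40 0 0 0.02 0;40 0 0 0 0;40 0 0 0 0;40 0 0 0 0;40 0 0 0 0;40 0 0 0 0;40 0 0 0 0"

```text
time: 15.55
tool_pos: [0.5068, -0.1904, 0.0625]
tool_rot: [0.0, 0.994, -0.113, 0.0]
contact_force: [-3.5, 1.4, 0.6]
gripper_width: 0.623
```

```bash
python3 st.py
```

```text
15.55 [ 0.5068 -0.1904  0.0625] [-3.5  1.4  0.6] [0.26 0.55 0.04] 0.623 yaw -13.01 tilt [ 0.0001 -0.0001]
to target units [-0.016  0.001 -0.   ]
```

The weight is now carried at the expected height (underside about 0.045), so it is seated. I'll release and withdraw.

>>> drive_tool:
  commands: "60 0 0 0 0;70 0 0 0 0;85 0 0 0 0;85 0 0 0 0;85 0 0 0 0;85 0 0 -0.3 0;85 0 0 -0.6 0;85 0 0 -1 0"

```text
time: 16.55
tool_pos: [0.5063, -0.1901, 0.12]
tool_rot: [-0.0, 0.994, -0.113, -0.001]
contact_force: [0.4, -0.0, 1.3]
gripper_width: 0.994
```

>>> drive_tool:
  commands: "85 0 0 -1 0;85 0 0 -1 0;85 0 0 -1 0;85 -1 0 -1 0;85 -1 0 0 0;85 -1 0 0 0;85 -0.5 0 0 0;85 0 0 0 0"

```text
time: 17.55
tool_pos: [0.4042, -0.1667, 0.2407]
tool_rot: [0.001, 0.994, -0.114, 0.001]
contact_force: [0.9, -0.0, 0.2]
gripper_width: 0.996
```

```bash
python3 st.py; python3 -c "
from h import *
p,im=snap('wrist','w6.png')
q=proj(p,[[.5053,-.1906,.07]])[0];print(q)
x,y=np.clip((q-60).astype(int),0,[520,280]);w=im[y:y+120,x:x+120]
pt,it=snap('side','s6.png');sd=it[110:230,300:420]
a=cv2.resize(np.hstack([w,sd]),None,fx=3.3,fy=3.3,interpolation=cv2.INTER_CUBIC)
cv2.imwrite('pics/f.png',a[:,:,::-1]); print(x,y)
p2=manip.camera_params('side');print(proj(p2,[[.5053,-.1906,.095],[.5053,-.1906,.045]])-[300,110])"
```

```text
17.55 [ 0.4042 -0.1667  0.2407] [ 0.9 -0.   0.2] [-0.02 -0.02  0.05] 0.996 yaw -13.04 tilt [ 0.0027 -0.0016]
to target units [ 3.492e+00 -2.000e-03  1.000e-02]
[315.76417619  73.28036946]
255 13
[[61.63604929 45.34824179]
 [61.07442657 62.18812675]]
```

View pics/f.png

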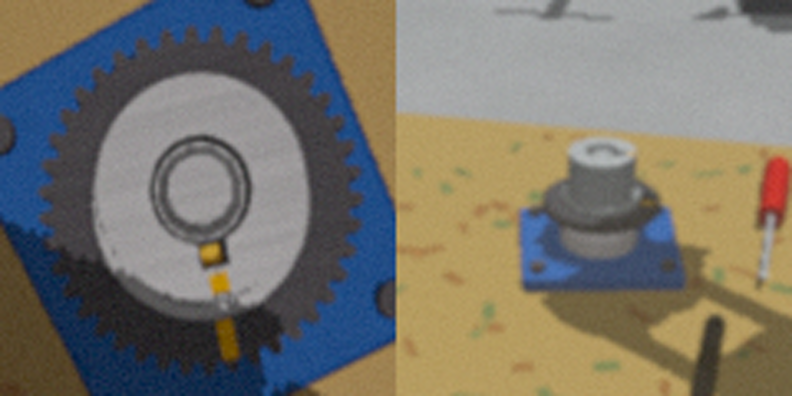

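Both views show the gear flat on the shoulder. The brass key is in the keyway, the shaft end is almost level with the hub top, and the gripper is clear.

```bash
python3 -c "
from plant import manip
print(manip.job_done())"
```

```text
the job is handed in; nothing more can be done
None
```

The gear is on the shaft, seated on the shoulder with its keyway over the brass key, and released. I handed the job in at about 17.7 s on the robot's clock; no verdict was reported.

- **What I did:** I found the gear, shaft and key in the top and wrist images and gripped the gear by its hub. I turned it 13° to match the key angle seen in the image and lowered it in small steps. It slid past the key on the first try, so no searching was needed.
- **Force:** Force readings at the end of each move changed by no more than about 9 N. That change was the weight being taken up when it landed, plus 3.5 N of side load. I did not see the force between those readings.
- **Last checks:** It landed with its underside at about 45 mm, worked out from the tool height. The final wrist and side pictures showed the gear level and centred, with the key in the keyway. The gripper was clear, and no other part had been touched that I could see. I did not measure the other parts again. No check failed or disagreed.

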